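# Extend the camera post to its second stop

## Robot

A 6-joint arm with a two-finger parallel gripper is mounted at the origin on a cart in front of the work surface, level with it; the furniture and walls round the work are solid. World frame = base frame: x ahead of the robot, y to its left, z up, the work surface at z = 0. Lengths are in m, angles in degrees, forces in N, time in s.
With the tool pointing down it reaches from about 0.25 to 0.8 m from the base axis. Payload 3.9 kg.
Tool frame: the origin (TCP) lies midway between the tips of the shut fingers; the grasp point (between the pads) lies 19 mm behind it; z points along the fingers, y is the line along which they close (so a half turn about z gives the same grasp; the last joint's range is limited). The gripper opens to 85 mm and grips with 20 to 120 N. Pads are 22 mm wide; open, the fingers measure 114 mm over their backs; the gripper's body (76 mm by 85 mm) begins 54 mm behind the grasp point. The pads swing forward as they close: fully open they stand 13 mm farther back than shut.
Start: joints at [-76.49, 14.897, -7.913, 67.191, 0, 90], TCP at [0.123, -0.51, 0.231] pointing down, gripper open.
Joint ranges: [-159.42, 159.42], [-47.68, 98.78], [-73.54, 78.23], [-108.79, 121.32], [-90, 84.71], [-180, 180]. Speed limits (degrees/s): [147.25, 147.25, 180, 180, 180, 180].

## Interface

Orientations are given as [roll, pitch, yaw] about the fixed x, y, z axes, in that order (R = Rz(yaw) Ry(pitch) Rx(roll)).
In Python, from bench import robot gives the robot as it stands.
- The arm moves only by the tool arm_command, never from a script. Its argument "increments" is a list of rows, each an object of numbers: "dx", "dy", "dz": the shift along the tool's x, y, z in mm; "wx", "wy", "wz": the turn, a rotation vector about the tool's x, y, z in rad; "fingers": the finger opening in mm, from 0 to 85.4. A call has 1 to 8 rows; each row shifts and turns the commanded pose from where the row before left it, along the tool's axes as they then stand; what a row does not reach is not made up. A row lasts 1/8 s, in which the tool goes at most 62.5 mm and 10.7 degrees, less where a joint would pass 70% of its speed; a pose out of reach is approached as far as the arm can. A call is refused whole if a number of a shift passes 62.5 or a number of a turn 0.188, either way. A call with a gripper value outside its range is refused whole. The fingers move at their own pace and stop on an object; the grip force is fixed at half the most. Time passes only in rows, so rows that do not move let the fingers close. It gives the time, the measured TCP pose, the force, the opening and the grip force at its end, in the units of the state.
- robot.observe(): the state, without advancing time (a new reading comes with each control period).
- robot.camera(name): name is "scene" or "top" or "wrist"; returns the picture (480x640x3 uint8, red, green, blue); there is no depth.
- robot.camera_info(name): a dict with "intrinsics" (3x3 intrinsics, pixels), "k1" (the pictures are not rectified: a ray, as slopes to the right and down, at radius r is drawn at 1 + k1 r^2 times it, then the intrinsics apply), "extrinsics" (4x4, takes a point from camera to world coordinates); the wrist camera has in their place "tool_from_camera" (4x4, takes a point from camera to tool coordinates, whose origin is the TCP and whose axes are the flange's). Camera axes: x right, y up, looking along -z (the intrinsics and any distortion apply to the point x, -y, -z); pixel columns grow to the right and rows downward; lengths in m; the calibration is good to about 2 mm. A picture is of the moment at which its call begins: read the wrist's pose just before it. camera_info takes no time and is no camera call.
- robot.sign_off(): hands the job in; it is judged then, once.
The state is a dict: "clock": time; "q": joint angles; "qd": joint speeds; "tau": joint torques, N m; "eef_pos": TCP position; "eef_rot": TCP orientation; "wrist_force": force on the tool from outside, world axes, zero at the start; "ft_torque": the same for the moment, N m; "finger_gap": opening from 0.0 (shut) to 1.0 (fully open); "gripper_force": force on a finger pad.
Only numpy, scipy, OpenCV 4.12 (cv2) and the standard library are available. Lean on these libraries where they do the work, as an engineer would, in place of code of your own. Each camera call takes 0.05 s, during which the arm holds its last target. There are 200 camera calls.

## Task

Lift the yellow guard collar up off the little camera post and set it down (do not drop it) standing on the round cork coaster. Then squeeze the grip so that the orange release button is pressed in, pull the grip up past the first stop to the second stop, as far as it goes, and finish still holding it there, as it sinks back if let go and I have yet to tighten it. Leave the jars and shakers where they are.

Things in the scene. Friction and masses are not known exactly. Their poses are not given: they have to be found in the camera images.
- post: Fixed telescopic camera post: dark round foot 112 mm across, grey sleeve 44 mm, dark flange 60 mm across with its top 100 mm above the worktop and a centring lip 43 mm across, 4 mm high. From it stands the mast's round black grip, 28 mm across, 54 mm tall. Origin: centre of the foot's underside, on the axis, at worktop height; z up, +y towards the button's side. Post and grip cannot turn.
- mast (a joint): Height (m) by which the grip is pulled up out of the sleeve: 0 down (start), 0.036 first stop, 0.070 second stop (hard end). With the button out, a catch blocks it at about 0.001 and again at the first stop; with the button kept in, it runs through to the second. It resists the pull with 5 to 7 N, never locks at the top and sinks when let go.
- button (a joint): How far in m the orange release button is pressed into the grip: 0 out, 0.006 fully in (flush with the grip); the catch is free above 0.004. Spring: 2 N at first, 6 N fully in; it comes out by itself when let go.
- button_face (a point): Centre of the orange button's outer face, 12 mm wide, 22 mm high, 6 mm out of the grip, 20 mm from the post's axis, facing away from it; 130 mm above the worktop with the mast down. Hidden in the collar at the start. Pinch the grip with one finger on the button and the other opposite to press it: 34 mm across with the button out, 28 mm with it in.
- grip_top (a point): Centre of the grip's flat aluminium top, 28 mm across, on the post's axis, 154 mm above the worktop when the mast is down. An orange stripe on it runs from the centre towards the button's side.
- collar: Loose yellow ribbed tube open at both ends, 54 mm outside, 46 mm inside, 46 mm tall, 40 to 85 g. Origin: centre of its lower end, z along its axis. At the start it stands on the post's flange round the grip, hiding the button (lower end 100, upper end 146 mm above the worktop; the grip's top shows 8 mm above it).
- coaster: Fixed flat round cork coaster, 120 mm across, 6 mm thick, on the worktop. Origin: centre of its underside.
- olive_jar: Bystander: glass jar with a grey lid and a green label, 63 mm across, 110 mm tall. Origin: centre of its underside.
- nutmeg_jar: Bystander: spice jar with a dark lid, 44 mm across, 105 mm tall. Origin: centre of its underside.
- salt_shaker: Bystander: glass salt shaker with a grey top, 44 mm across, 90 mm tall. Origin: centre of its underside.
- shaker: Bystander: steel drinks shaker, 70 mm across, 203 mm tall. Origin: centre of its underside.

How it is judged (in metres and radians):
On the way, in this order (a step that is already met when the one before it is completed fails the run):
1. the collar stands released on the coaster, the mast still down (horizontal distance between collar and coaster below 0.042 m and height (world z) of collar between 0.002 and 0.012 m and angle between collar's own z axis and vertical below 0.15 rad and contact force between the fingers and collar below 0.05 N and linear speed of collar below 0.02 m/s and value of joint mast below 0.01 m), for 0.2 s.
2. the button is pressed in with the fingers while the mast is still down (value of joint button above 0.004 m and value of joint mast below 0.02 m and contact force between the fingers and mast above 1 N), for 0.05 s.
At the end, for the whole second after the job is handed in: The collar stands upright (within 0.15 rad), released and at rest on the coaster, its centre within 42 mm of the coaster's; the mast is pulled up to its second stop (joint above 0.066 of 0.070) and the fingers still hold the grip (more than 2 N) (horizontal distance between collar and coaster below 0.042 m and height (world z) of collar between 0.002 and 0.012 m and angle between collar's own z axis and vertical below 0.15 rad and contact force between the fingers and collar below 0.05 N and linear speed of collar below 0.02 m/s and value of joint mast above 0.066 m and contact force between the fingers and mast above 2 N); the arm keeps its last pose, push and grip.
It fails at once if the olive jar is moved by more than 20 mm (distance of olive_jar from where it was at the start of the episode above 0.02 m).
It fails at once if the nutmeg jar is moved by more than 20 mm (distance of nutmeg_jar from where it was at the start of the episode above 0.02 m).
It fails at once if the salt shaker is moved by more than 20 mm (distance of salt_shaker from where it was at the start of the episode above 0.02 m).
It fails at once if the shaker is moved by more than 20 mm (distance of shaker from where it was at the start of the episode above 0.02 m).
It fails at once if the collar is dropped (faster than 0.7 m/s within 60 mm of the worktop) (height (world z) of collar below 0.06 m and linear speed of collar above 0.7 m/s).
It also fails if it takes over 51 s, if anything falls off the work surface, if the arm or the gripper's body presses on something with over 40 N, if the wrist force passes 120 N, or if a joint passes its speed limit or range.

## Working session

There is one attempt and no reset: what is moved stays moved. The work goes in short steps, Python scripts to look and compute and a tool call to move; the robot and the scene stay as the last step left them, time stands still between calls to the robot, and variables do not carry over. Pictures are saved under pics/ and viewed, at most 10 in all, crops included, and the job is handed in when it is done.

Besides the shell and the picture viewer there is one more tool, called after ">>>" by a JSON object that holds its "name" and its "arguments". arm_command: Moves the arm, as the interface text tells. Its arguments: {"type":"object","properties":{"increments":{"type":"array","items":{"type":"object","properties":{"dx":{"type":"number"},"dy":{"type":"number"},"dz":{"type":"number"},"wx":{"type":"number"},"wy":{"type":"number"},"wz":{"type":"number"},"fingers":{"type":"number"}}}}},"required":["increments"]}

```bash
mkdir -p pics
cat > h.py <<'E'
import numpy as np, cv2
from bench import robot
from scipy.spatial.transform import Rotation as R
def shot(n,f):
    im=robot.camera(n); cv2.imwrite('pics/'+f,im[:,:,::-1]); return im
def cam(n):
    i=robot.camera_info(n); K=np.array(i['intrinsics']); k1=i['k1']
    if 'extrinsics' in i: T=np.array(i['extrinsics'])
    else:
        s=robot.observe(); T=np.eye(4); T[:3,3]=s['eef_pos']; T[:3,:3]=R.from_euler('xyz',s['eef_rot'],degrees=True).as_matrix()
        T=T@np.array(i['tool_from_camera'])
    return K,k1,T
def ray(c,u,v):
    K,k1,T=c; x=cv2.undistortPoints(np.array([[[u,v]]],float),K,np.array([k1,0,0,0,0.]))[0,0]
    # cv2: forward distortion 1+k1 r^2 as stated
    return T[:3,3],T[:3,:3]@np.array([x[0],-x[1],-1])
def atz(c,u,v,z):
    o,d=ray(c,u,v); return o+d*(z-o[2])/d[2]
def proj(c,p):
    K,k1,T=c; q=T[:3,:3].T@(np.array(p)-T[:3,3]); a=q[0]/-q[2]; b=-q[1]/-q[2]; f=1+k1*(a*a+b*b)
    return (K@[a*f,b*f,1])[:2]
E
python3 - <<'E'
from h import *
s=robot.observe();print(s)
for n in('scene','top'):
    shot(n,n+'0.png'); c=cam(n); print(n,c[0].tolist(),c[1],c[2].round(3).tolist())
print(robot.camera_info('wrist'))
E
```

```text
{'clock': 0.0, 'q': array([-7.64898149e+01,  1.49374740e+01, -7.98636046e+00,  6.71912387e+01,
       -3.16362944e-04,  8.99992320e+01]), 'qd': array([ 0.04759007,  0.03664121,  0.00437609, -0.04491572,  0.01279632,
        0.04409905]), 'tau': array([-4.09756512e-05, -4.05679214e+01,  2.53923082e+01,  1.88743748e-02,
        2.71626459e-05,  8.31250247e-06]), 'eef_pos': array([ 0.12248571, -0.50979804,  0.23044502]), 'eef_rot': array([-1.79884927e+02,  3.14819933e-04,  1.35109536e+01]), 'wrist_force': array([ 6.25198127e-04, -8.92791354e-01,  3.20540580e-02]), 'ft_torque': array([-0.01726972, -0.03181312,  0.01585868]), 'gripper_force': 0.0, 'finger_gap': 0.999069295571568}
scene [[470.01413684990575, 0.0, 318.05201392405297], [0.0, 470.01413684990575, 240.60891901004234], [0.0, 0.0, 1.0]] -0.04680769634833472 [[-0.798, 0.314, -0.514, 0.002], [-0.603, -0.402, 0.69, 0.703], [0.01, 0.86, 0.51, 0.627], [0.0, 0.0, 0.0, 1.0]]
top [[447.73668661509066, 0.0, 320.933162838439], [0.0, 447.73668661509066, 247.0443802700771], [0.0, 0.0, 1.0]] -0.002079865530141396 [[-0.137, 0.97, -0.2, 0.325], [-0.991, -0.135, 0.022, 0.025], [-0.006, 0.201, 0.98, 1.091], [0.0, 0.0, 0.0, 1.0]]
{'intrinsics': array([[418.70818484,   0.        , 321.51836752],
       [  0.        , 418.70818484, 244.2116921 ],
       [  0.        ,   0.        ,   1.        ]]), 'k1': -0.02183963888379787, 'tool_from_camera': array([[ 4.83182293e-04,  9.65367866e-01,  2.60892026e-01,
         6.56009809e-02],
       [ 9.99999790e-01, -5.78863578e-04,  2.89905777e-04,
        -5.22368957e-04],
       [ 4.30886613e-04,  2.60891831e-01, -9.65367944e-01,
        -1.43267898e-01],
       [ 0.00000000e+00,  0.00000000e+00,  0.00000000e+00,
         1.00000000e+00]])}
```

View pics/top0.png

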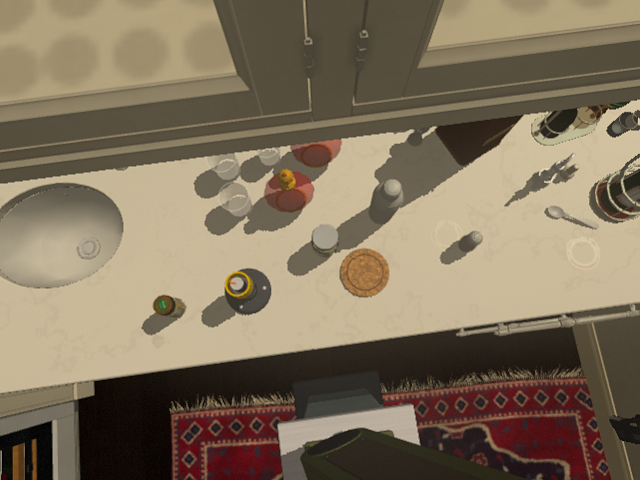

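View pics/scene0.png

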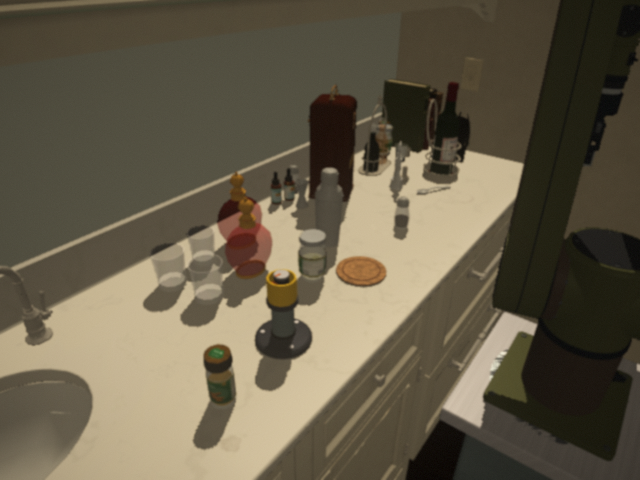

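The top view shows the collared post at about (238,284), coaster (365,273), olive jar (324,238), nutmeg jar (168,307), shaker (387,195) and salt shaker (470,241). The scene view agrees. Next I'll measure and zoom on the post.

Run:
```python
from h import *
c=cam('top'); im=cv2.imread('pics/top0.png'); hsv=cv2.cvtColor(im,cv2.COLOR_BGR2HSV)
for n,u,v,z in [('grip',238,284,.154),('foot',249,292,.0),('coaster',365,273,.006),('olive',324,236,.11),('nutmeg',166,306,.105),('shaker',391,187,.203),('salt',475,238,.09)]:
    print(n,atz(c,u,v,z).round(3))
# coaster centroid
m=cv2.inRange(hsv,(5,90,60),(20,255,255)); m[:, :330]=0; m[:,400:]=0; m[:240]=0; m[310:]=0
ys,xs=np.nonzero(m); print('coaster',xs.mean(),ys.mean(),len(xs),atz(c,(xs.min()+xs.max())/2,(ys.min()+ys.max())/2,.006).round(4),atz(c,xs.mean(),ys.mean(),.006).round(4))
a=cv2.resize(im[250:320,200:290],(720,560),interpolation=cv2.INTER_CUBIC)
cv2.imwrite('pics/z.png',a)
```

```text
grip [0.461 0.187 0.154]
foot [0.46  0.189 0.   ]
coaster [ 0.467 -0.097  0.006]
olive [ 0.549 -0.008  0.11 ]
nutmeg [0.442 0.357 0.105]
shaker [ 0.612 -0.157  0.203]
salt [ 0.501 -0.35   0.09 ]
coaster 364.41711229946526 272.1 1870 [ 0.4695 -0.0954  0.006 ] [ 0.4691 -0.0964  0.006 ]
```

View pics/z.png

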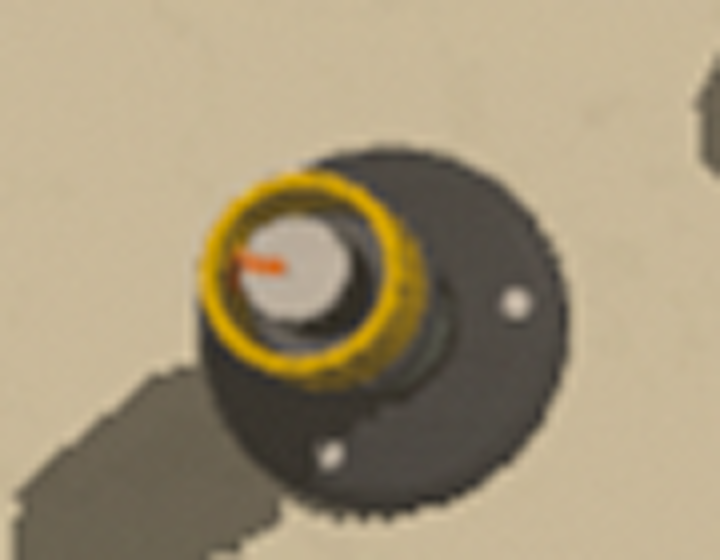

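Stripe azimuth is about 74° (world), so I want tool yaw ≈ -16°. I'll move above the post.

>>> {"name": "arm_command", "arguments": {"increments": [{"dz": -10, "wz": 0.172}, {"dz": -10, "wz": 0.172}, {"dz": -10, "wz": 0.171}, {"dx": 8.8, "dy": -51}, {"dx": 8.8, "dy": -51}, {"dx": 8.8, "dy": -51}, {"dx": 8.8, "dy": -51}, {"dx": 8.8, "dy": -51}]}}

```text
validation failed for argument at $.in...
```

>>> {"name": "arm_command", "arguments": {"increments": [{"dx": 8.8, "dy": -51}, {"dx": 8.8, "dy": -51}, {"dx": 8.8, "dy": -51}, {"dx": 8.8, "dy": -51}, {"dx": 8.8, "dy": -51}, {"dx": 8.8, "dy": -51}, {"dx": 8.8, "dy": -51}, {"dx": 8.8, "dy": -51}]}}

```text
validation failed for argument at $.in...
```

>>> {"name": "arm_command", "arguments": {"increments": [{"dx": 8.8, "dy": -51}, {"dx": 8.8, "dy": -51}, {}, {}]}}

```text
validation failed for argument at $.in...
```

Run:
```python
from h import *
s=robot.observe(); print(s['clock'],s['eef_pos'],s['eef_rot'],s['q'],s['wrist_force'])
c=cam('wrist'); shot('wrist','w1.png')
t=cam('top')
a=atz(t,236.9,283.5,.154);b=atz(t,229.75,282.5,.154); print(a,np.degrees(np.arctan2(*(b-a)[1::-1])))
print(proj(c,a),proj(c,b), proj(c,[.469,-.096,.006]))
```

```text
0.1 [ 0.12252421 -0.50987023  0.23054757] [-1.79898973e+02  7.02028549e-04  1.35108952e+01] [-7.64873337e+01  1.49321177e+01 -7.97824778e+00  6.71906611e+01
 -6.98904598e-04  9.00017723e+01] [-0.29230523 -0.69886512  0.72171677]
[0.46237645 0.18947798 0.154     ] 74.15091787338194
[887.38036507 689.03861991] [1164.95659478  902.80763289] [-143.51696953 -411.52874887]
```

View pics/w1.png

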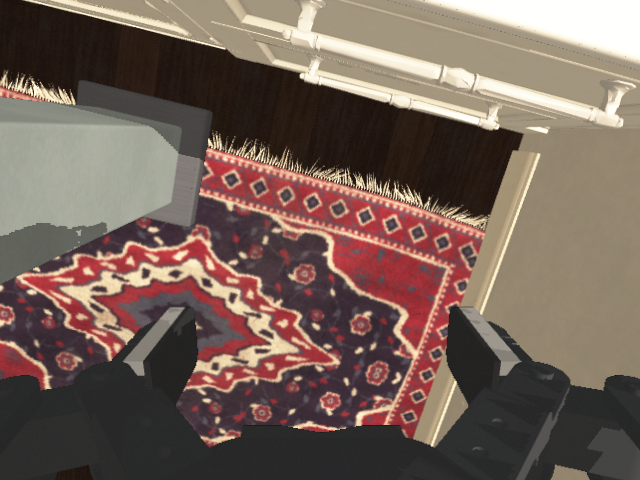

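The moves were refused, and the wrist image only shows the rug at the start pose. Presumably every row needs all its fields.

>>> {"name": "arm_command", "arguments": {"increments": [{"dx": 0, "dy": 0, "dz": -10, "wx": 0, "wy": 0, "wz": 0.172, "fingers": 85}, {"dx": 0, "dy": 0, "dz": -10, "wx": 0, "wy": 0, "wz": 0.172, "fingers": 85}, {"dx": 0, "dy": 0, "dz": -10, "wx": 0, "wy": 0, "wz": 0.171, "fingers": 85}, {"dx": 8.8, "dy": -51, "dz": 0, "wx": 0, "wy": 0, "wz": 0, "fingers": 85}, {"dx": 8.8, "dy": -51, "dz": 0, "wx": 0, "wy": 0, "wz": 0, "fingers": 85}, {"dx": 8.8, "dy": -51, "dz": 0, "wx": 0, "wy": 0, "wz": 0, "fingers": 85}, {"dx": 8.8, "dy": -51, "dz": 0, "wx": 0, "wy": 0, "wz": 0, "fingers": 85}, {"dx": 8.8, "dy": -51, "dz": 0, "wx": 0, "wy": 0, "wz": 0, "fingers": 85}]}}

```text
clock: 1.15
eef_pos: [0.2355, -0.2759, 0.2612]
eef_rot: [-180.0, -0.0, -16.0]
wrist_force: [1.3, -0.7, 0.4]
finger_gap: 0.996
gripper_force: 0.0
```

>>> {"name": "arm_command", "arguments": {"increments": [{"dx": 8.9, "dy": -51, "dz": 0, "wx": 0, "wy": 0, "wz": 0, "fingers": 85}, {"dx": 8.9, "dy": -51, "dz": 0, "wx": 0, "wy": 0, "wz": 0, "fingers": 85}, {"dx": 8.9, "dy": -51, "dz": 0, "wx": 0, "wy": 0, "wz": 0, "fingers": 85}, {"dx": 8.9, "dy": -51, "dz": 0, "wx": 0, "wy": 0, "wz": 0, "fingers": 85}, {"dx": 8.9, "dy": -51, "dz": 0, "wx": 0, "wy": 0, "wz": 0, "fingers": 85}, {"dx": 8.9, "dy": -51, "dz": 0, "wx": 0, "wy": 0, "wz": 0, "fingers": 85}, {"dx": 8.9, "dy": -51, "dz": 0, "wx": 0, "wy": 0, "wz": 0, "fingers": 85}, {"dx": 8.9, "dy": -51, "dz": 0, "wx": 0, "wy": 0, "wz": 0, "fingers": 85}]}}

```text
clock: 2.15
eef_pos: [0.3826, -0.0236, 0.2699]
eef_rot: [-173.8, 0.1, -8.6]
wrist_force: [-0.3, 0.7, 1.1]
finger_gap: 0.992
gripper_force: 0.0
```

>>> {"name": "arm_command", "arguments": {"increments": [{"dx": 8.9, "dy": -51, "dz": 0, "wx": 0, "wy": 0, "wz": 0, "fingers": 85}, {"dx": 8.9, "dy": -45, "dz": 0, "wx": 0, "wy": 0, "wz": 0, "fingers": 85}, {"dx": 0, "dy": 0, "dz": 0, "wx": 0, "wy": 0, "wz": 0, "fingers": 85}, {"dx": 0, "dy": 0, "dz": 0, "wx": 0, "wy": 0, "wz": 0, "fingers": 85}]}}

```text
clock: 2.65
eef_pos: [0.4059, 0.013, 0.2811]
eef_rot: [-171.2, 0.2, -5.0]
wrist_force: [-0.4, -0.0, -0.1]
finger_gap: 0.998
gripper_force: 0.0
```

Run:
```python
from h import *
s=robot.observe(); print(s['clock'],s['eef_pos'],s['eef_rot'],s['q'],s['wrist_force'])
c=cam('wrist'); shot('wrist','w2.png')
a=[.4624,.1895,.154]
print(proj(c,a),proj(c,[.4624+.014*.27,.1895+.014*.96,.154]), proj(c,[.469,-.096,.006]))
```

```text
2.65 [0.4059342  0.01299024 0.28110984] [-1.71225782e+02  1.66736892e-01 -5.02333583e+00] [ -5.07857274   1.98211688 -16.73038084  71.46276472   8.77405274
 179.94410926] [-0.39046731 -0.01325486 -0.11497136]
[ 95.85131925 167.48402122] [ 77.9700528  163.61328908] [478.46964189 122.89620221]
```

View pics/w2.png

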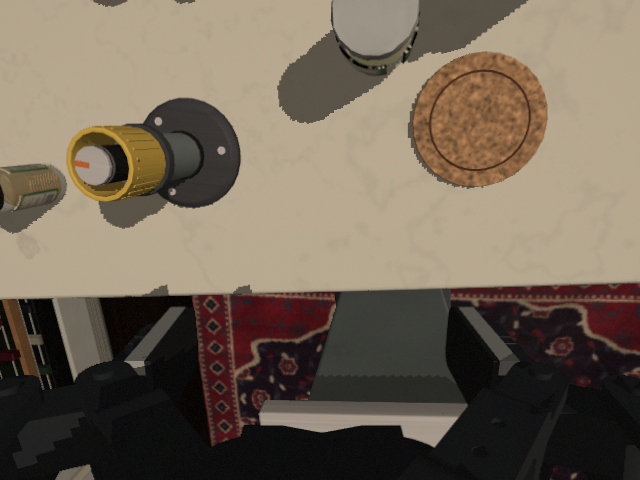

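The wrist image shows the grip top at about (97,164), against a predicted (96,167), so the estimate is good. The coaster is at (480,120), also matching. Joint 6 ran into its 180° limit and the tool tilted, so I need the half-turned grasp (yaw ≈ 164°).

>>> {"name": "arm_command", "arguments": {"increments": [{"dx": 0, "dy": 0, "dz": 0, "wx": 0, "wy": 0, "wz": -0.185, "fingers": 85}, {"dx": 0, "dy": 0, "dz": 0, "wx": 0, "wy": 0, "wz": -0.185, "fingers": 85}, {"dx": 0, "dy": 0, "dz": 0, "wx": 0, "wy": 0, "wz": -0.185, "fingers": 85}, {"dx": 0, "dy": 0, "dz": 0, "wx": 0, "wy": 0, "wz": -0.185, "fingers": 85}, {"dx": 0, "dy": 0, "dz": 0, "wx": 0, "wy": 0, "wz": -0.185, "fingers": 85}, {"dx": 0, "dy": 0, "dz": 0, "wx": 0, "wy": 0, "wz": -0.185, "fingers": 85}, {"dx": 0, "dy": 0, "dz": 0, "wx": 0, "wy": 0, "wz": -0.185, "fingers": 85}, {"dx": 0, "dy": 0, "dz": 0, "wx": 0, "wy": 0, "wz": -0.185, "fingers": 85}]}}

```text
clock: 3.7
eef_pos: [0.4056, 0.0126, 0.2811]
eef_rot: [-179.1, -8.7, 80.0]
wrist_force: [0.8, -0.6, 0.5]
finger_gap: 0.996
gripper_force: 0.0
```

>>> {"name": "arm_command", "arguments": {"increments": [{"dx": 0, "dy": 0, "dz": 0, "wx": 0, "wy": 0, "wz": -0.185, "fingers": 85}, {"dx": 0, "dy": 0, "dz": 0, "wx": 0, "wy": 0, "wz": -0.185, "fingers": 85}, {"dx": 0, "dy": 0, "dz": 0, "wx": 0, "wy": 0, "wz": -0.185, "fingers": 85}, {"dx": 0, "dy": 0, "dz": 0, "wx": 0, "wy": 0, "wz": -0.185, "fingers": 85}, {"dx": 0, "dy": 0, "dz": 0, "wx": 0, "wy": 0, "wz": -0.185, "fingers": 85}, {"dx": 0, "dy": 0, "dz": 0, "wx": 0, "wy": 0, "wz": -0.185, "fingers": 85}, {"dx": 0, "dy": 0, "dz": 0, "wx": 0, "wy": 0, "wz": -0.185, "fingers": 85}, {"dx": 0, "dy": 0, "dz": 0, "wx": 0, "wy": 0, "wz": -0.185, "fingers": 85}]}}

```text
clock: 4.7
eef_pos: [0.4056, 0.0126, 0.2811]
eef_rot: [171.4, -1.7, 165.0]
wrist_force: [0.1, -1.0, 0.4]
finger_gap: 0.994
gripper_force: 0.0
```

```bash
cat >> h.py <<'E'
def goal(p,yaw):
    s=robot.observe(); A=R.from_euler('xyz',s['eef_rot'],degrees=True); B=R.from_euler('xyz',[180,0,yaw],degrees=True)
    print('t',s['clock'],'q6',s['q'][5].round(1),'pos',s['eef_pos'].round(4),s['eef_rot'].round(2),'F',s['wrist_force'].round(1),'gap',s['finger_gap']*85.4)
    d=np.array(p)-s['eef_pos']
    print('turn rotvec',(A.inv()*B).as_rotvec().round(3),'shift now mm',(1e3*A.inv().apply(d)).round(1),'shift after turn',(1e3*B.inv().apply(d)).round(1))
E
python3 -c "
from h import *
goal([.4624,.1895,.27],164)"
```

```text
t 4.7 q6 10.0 pos [0.4056 0.0126 0.2811] [171.38  -1.68 164.98] F [ 0.1 -1.   0.4] gap 84.90976149732987
turn rotvec [ 0.15  -0.031  0.015] shift now mm [ -9.4 181.8  38.6] shift after turn [ -5.9 185.7  11.1]
```

>>> {"name": "arm_command", "arguments": {"increments": [{"dx": 0, "dy": 0, "dz": 0, "wx": 0.15, "wy": -0.031, "wz": 0.015, "fingers": 85}, {"dx": -1.2, "dy": 37, "dz": 2, "wx": 0, "wy": 0, "wz": 0, "fingers": 85}, {"dx": -1.2, "dy": 37, "dz": 2, "wx": 0, "wy": 0, "wz": 0, "fingers": 85}, {"dx": -1.2, "dy": 37, "dz": 2, "wx": 0, "wy": 0, "wz": 0, "fingers": 85}, {"dx": -1.2, "dy": 37, "dz": 2, "wx": 0, "wy": 0, "wz": 0, "fingers": 85}, {"dx": -1.1, "dy": 37.7, "dz": 3, "wx": 0, "wy": 0, "wz": 0, "fingers": 85}, {"dx": 0, "dy": 0, "dz": 0, "wx": 0, "wy": 0, "wz": 0, "fingers": 85}, {"dx": 0, "dy": 0, "dz": 0, "wx": 0, "wy": 0, "wz": 0, "fingers": 85}]}}

```text
clock: 5.7
eef_pos: [0.4634, 0.1888, 0.2701]
eef_rot: [-180.0, -0.0, 163.7]
wrist_force: [-0.5, -1.0, 0.4]
finger_gap: 0.995
gripper_force: 0.0
```

Run:
```python
from h import *
goal([.4624,.1895,.27],164)
c=cam('wrist'); im=shot('wrist','w3.png')
print(proj(c,[.4624,.1895,.154]),proj(c,[.4624+.014*.27,.1895+.014*.96,.154]))
hsv=cv2.cvtColor(im,cv2.COLOR_RGB2HSV)
m=cv2.inRange(hsv,(22,120,90),(32,255,255)); 
n,l,st,ce=cv2.connectedComponentsWithStats(m); i=1+st[1:,4].argmax(); print(st[i],ce[i])
o=cv2.inRange(hsv,(3,170,150),(14,255,255)); ys,xs=np.nonzero(o); print(len(xs),xs.min(),xs.max(),ys.min(),ys.max())
```

```text
t 5.7 q6 38.5 pos [0.4634 0.1888 0.2701] [-1.7996e+02 -5.0000e-02  1.6367e+02] F [-0.5 -1.   0.4] gap 84.99310732294396
turn rotvec [-0.001 -0.001 -0.006] shift now mm [1.1 0.4 0.1] shift after turn [1.1 0.4 0.1]
[321.62893035 237.22716964] [343.49592903 237.01371662]Traceback (most recent call last):
  File "<stdin>", line 7, in <module>
ValueError: attempt to get argmax of an empty sequence
```

View pics/w3.png

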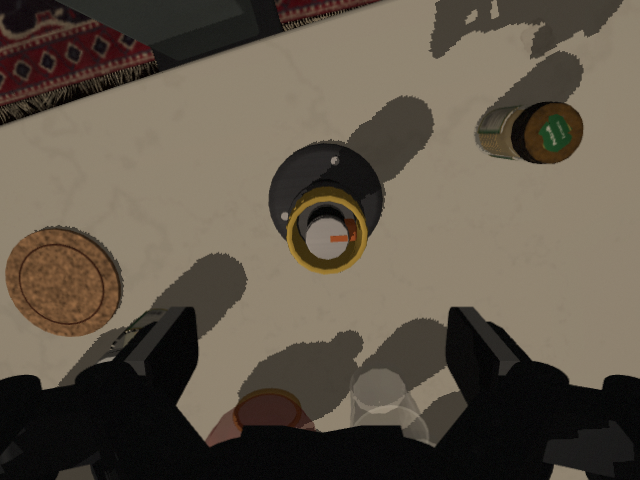

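The wrist image shows the grip top at about (327,238) and the collar rim spanning x 287–368, y 194–273. The stripe is horizontal to the right, so the yaw is right.

Run:
```python
from h import *
c=cam('wrist'); im=cv2.imread('pics/w3.png')
for p in [(327.5,233.5,.146),(327,238,.154)]:
    w=atz(c,*p); print(w.round(4)); goal([w[0],w[1],.165],164)
a=atz(c,287,233.5,.146);b=atz(c,368,233.5,.146);print('dia',np.linalg.norm(a-b))
```

```text
[0.4631 0.1931 0.146 ]
t 5.75 q6 38.5 pos [0.4634 0.1885 0.2703] [-1.7997e+02 -3.0000e-02  1.6364e+02] F [-0.2  0.2 -0.1] gap 85.11590290805246
turn rotvec [-0.    -0.001 -0.006] shift now mm [  1.5   4.3 105.3] shift after turn [  1.6   4.3 105.3]
[0.464  0.1924 0.154 ]
t 5.75 q6 38.5 pos [0.4634 0.1885 0.2703] [-1.7997e+02 -3.0000e-02  1.6364e+02] F [-0.2  0.2 -0.1] gap 85.11590290805246
turn rotvec [-0.    -0.001 -0.006] shift now mm [  0.5   3.9 105.3] shift after turn [  0.5   3.9 105.3]
dia 0.053238402040238046
```

>>> {"name": "arm_command", "arguments": {"increments": [{"dx": 1, "dy": 3.5, "dz": 30, "wx": 0, "wy": 0, "wz": -0.005, "fingers": 85}, {"dx": 0, "dy": 0, "dz": 30, "wx": 0, "wy": 0, "wz": 0, "fingers": 85}, {"dx": 0, "dy": 0, "dz": 30, "wx": 0, "wy": 0, "wz": 0, "fingers": 85}, {"dx": 0, "dy": 0, "dz": 30, "wx": 0, "wy": 0, "wz": 0, "fingers": 85}, {"dx": 0, "dy": 0, "dz": 25, "wx": 0, "wy": 0, "wz": 0, "fingers": 85}, {"dx": 0, "dy": 0, "dz": 18, "wx": 0, "wy": 0, "wz": 0, "fingers": 85}, {"dx": 0, "dy": 0, "dz": 0, "wx": 0, "wy": 0, "wz": 0, "fingers": 70}, {"dx": 0, "dy": 0, "dz": 0, "wx": 0, "wy": 0, "wz": 0, "fingers": 62}]}}

```text
clock: 6.75
eef_pos: [0.4645, 0.1928, 0.1082]
eef_rot: [179.9, 0.1, 163.9]
wrist_force: [-0.7, 0.3, 1.2]
finger_gap: 0.723
gripper_force: 0.0
```

>>> {"name": "arm_command", "arguments": {"increments": [{"dx": 0, "dy": 0, "dz": 0, "wx": 0, "wy": 0, "wz": 0, "fingers": 50}, {"dx": 0, "dy": 0, "dz": 0, "wx": 0, "wy": 0, "wz": 0, "fingers": 50}, {"dx": 0, "dy": 0, "dz": 0, "wx": 0, "wy": 0, "wz": 0, "fingers": 50}, {"dx": 0, "dy": 0, "dz": 0, "wx": 0, "wy": 0, "wz": 0, "fingers": 50}]}}

```text
clock: 7.25
eef_pos: [0.4651, 0.1933, 0.1089]
eef_rot: [179.9, 0.1, 164.0]
wrist_force: [-0.2, -2.2, 6.4]
finger_gap: 0.616
gripper_force: 63.3
```

Gripped with almost no side force. Now lift.

>>> {"name": "arm_command", "arguments": {"increments": [{"dx": 0, "dy": 0, "dz": -8, "wx": 0, "wy": 0, "wz": 0, "fingers": 50}, {"dx": 0, "dy": 0, "dz": -14, "wx": 0, "wy": 0, "wz": 0, "fingers": 50}, {"dx": 0, "dy": 0, "dz": -16, "wx": 0, "wy": 0, "wz": 0, "fingers": 50}, {"dx": 0, "dy": 0, "dz": -16, "wx": 0, "wy": 0, "wz": 0, "fingers": 50}, {"dx": 0, "dy": 0, "dz": -16, "wx": 0, "wy": 0, "wz": 0, "fingers": 50}, {"dx": 0, "dy": 0, "dz": -10, "wx": 0, "wy": 0, "wz": 0, "fingers": 50}, {"dx": 0, "dy": 0, "dz": 0, "wx": 0, "wy": 0, "wz": 0, "fingers": 50}, {"dx": 0, "dy": 0, "dz": 0, "wx": 0, "wy": 0, "wz": 0, "fingers": 50}]}}

```text
clock: 8.25
eef_pos: [0.4637, 0.1931, 0.1869]
eef_rot: [-180.0, -0.0, 164.0]
wrist_force: [-0.2, 0.4, 0.1]
finger_gap: 0.617
gripper_force: 62.7
```

Run:
```python
from h import *
im=shot('wrist','w4.png'); goal([.465,-.097,.18],164)
shot('scene','s4.png')
a=cv2.imread('pics/s4.png')[180:380,180:420]
cv2.imwrite('pics/c4.png',np.hstack([cv2.resize(a,(400,333)),cv2.resize(im[:,:,::-1],(400,333))]))
```

```text
t 8.3 q6 38.6 pos [0.4636 0.1931 0.1867] [-1.7998e+02 -6.0000e-02  1.6397e+02] F [ 0.5 -0.1 -0. ] gap 52.434952109482076
turn rotvec [-0.    -0.001 -0.   ] shift now mm [ -81.5 -278.4    6.7] shift after turn [ -81.3 -278.4    6.7]
```

View pics/c4.png

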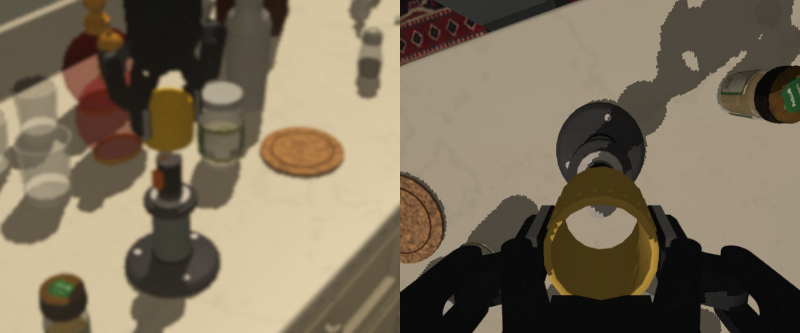

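The collar is clear of the grip in the gripper, with the orange button visible on the post. Next, carry it to the coaster.

>>> {"name": "arm_command", "arguments": {"increments": [{"dx": -8.1, "dy": -27.8, "dz": -1, "wx": 0, "wy": 0, "wz": 0, "fingers": 50}, {"dx": -10.2, "dy": -34.8, "dz": 0, "wx": 0, "wy": 0, "wz": 0, "fingers": 50}, {"dx": -10.2, "dy": -34.8, "dz": 0, "wx": 0, "wy": 0, "wz": 0, "fingers": 50}, {"dx": -10.2, "dy": -34.8, "dz": 0, "wx": 0, "wy": 0, "wz": 0, "fingers": 50}, {"dx": -10.2, "dy": -34.8, "dz": 0, "wx": 0, "wy": 0, "wz": 0, "fingers": 50}, {"dx": -10.2, "dy": -34.8, "dz": 0, "wx": 0, "wy": 0, "wz": 0, "fingers": 50}, {"dx": -10.2, "dy": -34.8, "dz": 0, "wx": 0, "wy": 0, "wz": 0, "fingers": 50}, {"dx": -8.1, "dy": -27.8, "dz": 0, "wx": 0, "wy": 0, "wz": 0, "fingers": 50}]}}

```text
clock: 9.35
eef_pos: [0.465, -0.0836, 0.1876]
eef_rot: [180.0, -0.1, 163.9]
wrist_force: [0.5, -0.4, -0.8]
finger_gap: 0.613
gripper_force: 62.8
```

>>> {"name": "arm_command", "arguments": {"increments": [{"dx": -3.9, "dy": -14, "dz": 10, "wx": 0, "wy": 0, "wz": 0, "fingers": 50}, {"dx": 0, "dy": 0, "dz": 25, "wx": 0, "wy": 0, "wz": 0, "fingers": 50}, {"dx": 0, "dy": 0, "dz": 30, "wx": 0, "wy": 0, "wz": 0, "fingers": 50}, {"dx": 0, "dy": 0, "dz": 30, "wx": 0, "wy": 0, "wz": 0, "fingers": 50}, {"dx": 0, "dy": 0, "dz": 25, "wx": 0, "wy": 0, "wz": 0, "fingers": 50}, {"dx": 0, "dy": 0, "dz": 20, "wx": 0, "wy": 0, "wz": 0, "fingers": 50}, {"dx": 0, "dy": 0, "dz": 12, "wx": 0, "wy": 0, "wz": 0, "fingers": 50}, {"dx": 0, "dy": 0, "dz": 8, "wx": 0, "wy": 0, "wz": 0, "fingers": 50}]}}

```text
clock: 10.35
eef_pos: [0.465, -0.0964, 0.0273]
eef_rot: [180.0, -0.1, 164.0]
wrist_force: [-0.1, -1.1, -0.0]
finger_gap: 0.619
gripper_force: 62.8
```

```bash
python3 -c "
from h import *
goal([.465,-.097,.0145],164)"
```

```text
t 10.35 q6 4.3 pos [ 0.465  -0.0964  0.0273] [ 1.7997e+02 -6.0000e-02  1.6400e+02] F [-0.1 -1.1 -0. ] gap 52.84824988395402
turn rotvec [ 0.    -0.001 -0.   ] shift now mm [-0.2 -0.6 12.8] shift after turn [-0.2 -0.6 12.8]
```

>>> {"name": "arm_command", "arguments": {"increments": [{"dx": 0, "dy": 0, "dz": 5, "wx": 0, "wy": 0, "wz": 0, "fingers": 50}, {"dx": 0, "dy": 0, "dz": 4, "wx": 0, "wy": 0, "wz": 0, "fingers": 50}, {"dx": 0, "dy": 0, "dz": 2, "wx": 0, "wy": 0, "wz": 0, "fingers": 50}, {"dx": 0, "dy": 0, "dz": 0, "wx": 0, "wy": 0, "wz": 0, "fingers": 50}]}}

```text
clock: 10.85
eef_pos: [0.4655, -0.0968, 0.0173]
eef_rot: [180.0, 0.0, 164.0]
wrist_force: [-0.1, 0.1, -0.6]
finger_gap: 0.616
gripper_force: 62.8
```

>>> {"name": "arm_command", "arguments": {"increments": [{"dx": 0, "dy": 0, "dz": 1, "wx": 0, "wy": 0, "wz": 0, "fingers": 50}, {"dx": 0, "dy": 0, "dz": 0, "wx": 0, "wy": 0, "wz": 0, "fingers": 50}]}}

```text
clock: 11.1
eef_pos: [0.4654, -0.0968, 0.0163]
eef_rot: [180.0, 0.0, 164.0]
wrist_force: [0.9, -0.5, -0.6]
finger_gap: 0.615
gripper_force: 62.8
```

>>> {"name": "arm_command", "arguments": {"increments": [{"dx": 0, "dy": 0, "dz": 1, "wx": 0, "wy": 0, "wz": 0, "fingers": 50}, {"dx": 0, "dy": 0, "dz": 0, "wx": 0, "wy": 0, "wz": 0, "fingers": 50}]}}

```text
clock: 11.35
eef_pos: [0.4653, -0.0967, 0.0151]
eef_rot: [180.0, -0.0, 164.0]
wrist_force: [0.5, 0.2, -0.1]
finger_gap: 0.616
gripper_force: 62.8
```

>>> {"name": "arm_command", "arguments": {"increments": [{"dx": 0, "dy": 0, "dz": 1, "wx": 0, "wy": 0, "wz": 0, "fingers": 50}, {"dx": 0, "dy": 0, "dz": 0, "wx": 0, "wy": 0, "wz": 0, "fingers": 50}]}}

```text
clock: 11.6
eef_pos: [0.4653, -0.0967, 0.0149]
eef_rot: [180.0, 0.0, 164.0]
wrist_force: [-2.2, 0.7, 6.1]
finger_gap: 0.613
gripper_force: 63.6
```

Touchdown (6 N). Release.

>>> {"name": "arm_command", "arguments": {"increments": [{"dx": 0, "dy": 0, "dz": 0, "wx": 0, "wy": 0, "wz": 0, "fingers": 60}, {"dx": 0, "dy": 0, "dz": 0, "wx": 0, "wy": 0, "wz": 0, "fingers": 75}, {"dx": 0, "dy": 0, "dz": 0, "wx": 0, "wy": 0, "wz": 0, "fingers": 85}, {"dx": 0, "dy": 0, "dz": 0, "wx": 0, "wy": 0, "wz": 0, "fingers": 85}, {"dx": 0, "dy": 0, "dz": -10, "wx": 0, "wy": 0, "wz": 0, "fingers": 85}, {"dx": 0, "dy": 0, "dz": -25, "wx": 0, "wy": 0, "wz": 0, "fingers": 85}, {"dx": 0, "dy": 0, "dz": -40, "wx": 0, "wy": 0, "wz": 0, "fingers": 85}, {"dx": 0, "dy": 0, "dz": -50, "wx": 0, "wy": 0, "wz": 0, "fingers": 85}]}}

```text
clock: 12.6
eef_pos: [0.4645, -0.0966, 0.1404]
eef_rot: [180.0, -0.1, 164.0]
wrist_force: [0.7, -0.0, -1.0]
finger_gap: 0.996
gripper_force: 0.0
```

>>> {"name": "arm_command", "arguments": {"increments": [{"dx": 0, "dy": 0, "dz": -50, "wx": 0, "wy": 0, "wz": 0, "fingers": 85}, {"dx": 10, "dy": 35, "dz": -20, "wx": 0, "wy": 0, "wz": 0, "fingers": 85}, {"dx": 10, "dy": 35, "dz": 0, "wx": 0, "wy": 0, "wz": 0, "fingers": 85}, {"dx": 10, "dy": 35, "dz": 0, "wx": 0, "wy": 0, "wz": 0, "fingers": 85}, {"dx": 0, "dy": 0, "dz": 0, "wx": 0, "wy": 0, "wz": 0, "fingers": 85}]}}

```text
clock: 13.22
eef_pos: [0.4654, 0.0141, 0.2099]
eef_rot: [179.9, 0.0, 164.2]
wrist_force: [-0.4, -0.3, -0.2]
finger_gap: 0.998
gripper_force: 0.0
```

Run:
```python
from h import *
goal([.4642,.193,.23],164)
im=shot('wrist','w5.png'); a=shot('scene','s5.png')
cv2.imwrite('pics/c5.png',np.hstack([cv2.resize(a[180:420,180:460],(400,333)),cv2.resize(im,(400,333))])[:,:,::-1])
```

```text
t 13.225 q6 17.5 pos [0.4654 0.0141 0.2099] [1.7995e+02 3.0000e-02 1.6418e+02] F [-0.4 -0.3 -0.2] gap 85.24839313471064
turn rotvec [0.001 0.001 0.003] shift now mm [ 49.9 171.8 -19.9] shift after turn [ 50.4 171.6 -20.1]
```

View pics/c5.png

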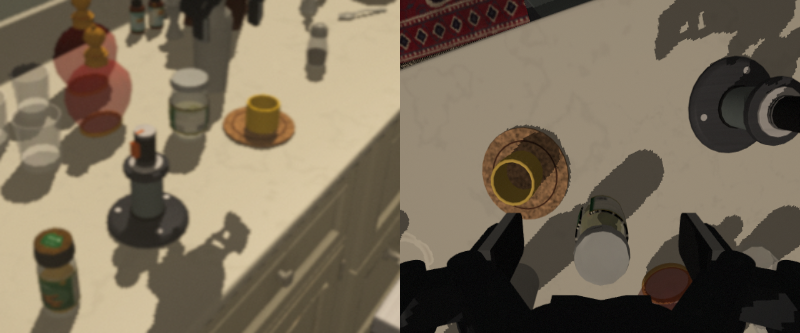

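The collar stands upright on the coaster and the jars have not moved. Now back above the grip.

>>> {"name": "arm_command", "arguments": {"increments": [{"dx": 10, "dy": 34.4, "dz": -10, "wx": 0, "wy": 0, "wz": 0.003, "fingers": 85}, {"dx": 10, "dy": 34.4, "dz": -10, "wx": 0, "wy": 0, "wz": 0, "fingers": 85}, {"dx": 10, "dy": 34.4, "dz": 0, "wx": 0, "wy": 0, "wz": 0, "fingers": 85}, {"dx": 10, "dy": 34.4, "dz": 0, "wx": 0, "wy": 0, "wz": 0, "fingers": 85}, {"dx": 10, "dy": 34, "dz": 0, "wx": 0, "wy": 0, "wz": 0, "fingers": 85}, {"dx": 0, "dy": 0, "dz": 0, "wx": 0, "wy": 0, "wz": 0, "fingers": 85}, {"dx": 0, "dy": 0, "dz": 0, "wx": 0, "wy": 0, "wz": 0, "fingers": 85}]}}

```text
clock: 14.2
eef_pos: [0.4653, 0.19, 0.2292]
eef_rot: [-180.0, -0.0, 163.7]
wrist_force: [-0.1, -0.0, -0.5]
finger_gap: 0.992
gripper_force: 0.0
```

Run:
```python
from h import *
goal([.4642,.193,.112],164)
c=cam('wrist'); print('pred',proj(c,[.4642,.193,.154]),proj(c,[.4642,.193,.0]))
im=shot('wrist','w6.png'); u,v=proj(c,[.4642,.193,.154]).astype(int); print(u,v)
cv2.imwrite('pics/c6.png',cv2.resize(im[v-80:v+80,u-100:u+100],(800,640),interpolation=cv2.INTER_CUBIC)[:600,:,::-1])
```

```text
t 14.2 q6 38.5 pos [0.4653 0.19   0.2292] [-1.7996e+02 -1.0000e-02  1.6375e+02] F [-0.1 -0.  -0.5] gap 84.71625292521315
turn rotvec [-0.001 -0.    -0.004] shift now mm [  1.8   2.7 117.2] shift after turn [  1.8   2.6 117.2]
pred [325.60201592 254.10309576] [324.11651302 205.88183168]
325 254
```

View pics/c6.png

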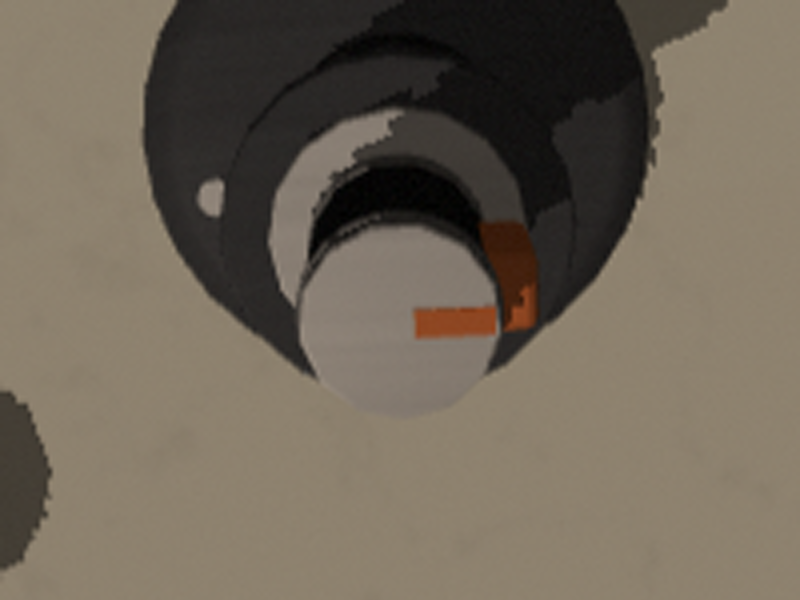

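The grip top is at pixel (325,253.8), against a predicted (325.6,254.1), and the button is exactly along the finger line. I'll descend and pinch.

>>> {"name": "arm_command", "arguments": {"increments": [{"dx": 1.8, "dy": 2.6, "dz": 10, "wx": 0, "wy": 0, "wz": -0.004, "fingers": 85}, {"dx": 0, "dy": 0, "dz": 30, "wx": 0, "wy": 0, "wz": 0, "fingers": 85}, {"dx": 0, "dy": 0, "dz": 30, "wx": 0, "wy": 0, "wz": 0, "fingers": 85}, {"dx": 0, "dy": 0, "dz": 25, "wx": 0, "wy": 0, "wz": 0, "fingers": 85}, {"dx": 0, "dy": 0, "dz": 15, "wx": 0, "wy": 0, "wz": 0, "fingers": 85}, {"dx": 0, "dy": 0, "dz": 7, "wx": 0, "wy": 0, "wz": 0, "fingers": 70}, {"dx": 0, "dy": 0, "dz": 0, "wx": 0, "wy": 0, "wz": 0, "fingers": 50}, {"dx": 0, "dy": 0, "dz": 0, "wx": 0, "wy": 0, "wz": 0, "fingers": 42}]}}

```text
clock: 15.25
eef_pos: [0.4648, 0.1942, 0.1129]
eef_rot: [179.9, 0.1, 164.0]
wrist_force: [0.5, 0.3, 0.6]
finger_gap: 0.491
gripper_force: 0.0
```

>>> {"name": "arm_command", "arguments": {"increments": [{"dx": 0, "dy": 0, "dz": 0, "wx": 0, "wy": 0, "wz": 0, "fingers": 20}, {"dx": 0, "dy": 0, "dz": 0, "wx": 0, "wy": 0, "wz": 0, "fingers": 20}, {"dx": 0, "dy": 0, "dz": 0, "wx": 0, "wy": 0, "wz": 0, "fingers": 20}, {"dx": 0, "dy": 0, "dz": 0, "wx": 0, "wy": 0, "wz": 0, "fingers": 20}, {"dx": 0, "dy": 0, "dz": 0, "wx": 0, "wy": 0, "wz": 0, "fingers": 20}, {"dx": 0, "dy": 0, "dz": 0, "wx": 0, "wy": 0, "wz": 0, "fingers": 20}]}}

```text
clock: 16.0
eef_pos: [0.4642, 0.192, 0.1135]
eef_rot: [-179.8, 0.1, 164.0]
wrist_force: [-1.3, -6.6, 7.6]
finger_gap: 0.313
gripper_force: 58.4
```

Opening reads 26.7 mm (the collar also read 1.4 mm low), so the button is fully in. Pull up.

>>> {"name": "arm_command", "arguments": {"increments": [{"dx": 0, "dy": 0, "dz": -4, "wx": 0, "wy": 0, "wz": 0, "fingers": 20}, {"dx": 0, "dy": 0, "dz": -8, "wx": 0, "wy": 0, "wz": 0, "fingers": 20}, {"dx": 0, "dy": 0, "dz": -8, "wx": 0, "wy": 0, "wz": 0, "fingers": 20}, {"dx": 0, "dy": 0, "dz": -8, "wx": 0, "wy": 0, "wz": 0, "fingers": 20}, {"dx": 0, "dy": 0, "dz": -8, "wx": 0, "wy": 0, "wz": 0, "fingers": 20}, {"dx": 0, "dy": 0, "dz": -8, "wx": 0, "wy": 0, "wz": 0, "fingers": 20}, {"dx": 0, "dy": 0, "dz": -8, "wx": 0, "wy": 0, "wz": 0, "fingers": 20}, {"dx": 0, "dy": 0, "dz": 0, "wx": 0, "wy": 0, "wz": 0, "fingers": 20}]}}

```text
clock: 17.0
eef_pos: [0.4641, 0.1919, 0.1641]
eef_rot: [-179.8, 0.1, 164.0]
wrist_force: [2.2, -5.6, -5.8]
finger_gap: 0.318
gripper_force: 59.5
```

>>> {"name": "arm_command", "arguments": {"increments": [{"dx": 0, "dy": 0, "dz": -6, "wx": 0, "wy": 0, "wz": 0, "fingers": 20}, {"dx": 0, "dy": 0, "dz": -6, "wx": 0, "wy": 0, "wz": 0, "fingers": 20}, {"dx": 0, "dy": 0, "dz": -4, "wx": 0, "wy": 0, "wz": 0, "fingers": 20}, {"dx": 0, "dy": 0, "dz": -2, "wx": 0, "wy": 0, "wz": 0, "fingers": 20}, {"dx": 0, "dy": 0, "dz": 0, "wx": 0, "wy": 0, "wz": 0, "fingers": 20}]}}

```text
clock: 17.62
eef_pos: [0.4642, 0.1919, 0.1817]
eef_rot: [-179.8, 0.1, 164.0]
wrist_force: [1.9, -5.8, -5.2]
finger_gap: 0.315
gripper_force: 59.5
```

>>> {"name": "arm_command", "arguments": {"increments": [{"dx": 0, "dy": 0, "dz": -1.5, "wx": 0, "wy": 0, "wz": 0, "fingers": 20}, {"dx": 0, "dy": 0, "dz": 0, "wx": 0, "wy": 0, "wz": 0, "fingers": 20}]}}

```text
clock: 17.88
eef_pos: [0.4642, 0.1919, 0.1831]
eef_rot: [-179.8, 0.1, 164.0]
wrist_force: [1.7, -6.8, -6.0]
finger_gap: 0.315
gripper_force: 59.5
```

>>> {"name": "arm_command", "arguments": {"increments": [{"dx": 0, "dy": 0, "dz": -1.5, "wx": 0, "wy": 0, "wz": 0, "fingers": 20}, {"dx": 0, "dy": 0, "dz": 0, "wx": 0, "wy": 0, "wz": 0, "fingers": 20}]}}

```text
clock: 18.12
eef_pos: [0.4641, 0.192, 0.1838]
eef_rot: [-179.7, 0.0, 164.0]
wrist_force: [3.0, -5.3, -10.3]
finger_gap: 0.311
gripper_force: 60.4
```

>>> {"name": "arm_command", "arguments": {"increments": [{"dx": 0, "dy": 0, "dz": -1, "wx": 0, "wy": 0, "wz": 0, "fingers": 20}, {"dx": 0, "dy": 0, "dz": 0, "wx": 0, "wy": 0, "wz": 0, "fingers": 20}]}}

```text
clock: 18.38
eef_pos: [0.4641, 0.1919, 0.1839]
eef_rot: [-179.7, 0.0, 164.0]
wrist_force: [4.8, -4.0, -15.8]
finger_gap: 0.315
gripper_force: 60.4
```

The force rises at 70 mm of travel, so it is at the hard stop and held. Handing in.

```bash
python3 -c "
from h import *
print(robot.sign_off())"
```

```text
the job is handed in; nothing more can be done
None
```

The collar stands released on the coaster, and I handed the job in with the grip held at its second stop, the button pressed and about 60 N on the fingers; no verdict came back.

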